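Sort the dosing pump's change gears and prove one on the mesh stand

ROBOT

A 6-joint arm with a two-finger parallel gripper is mounted at the origin on the work surface. World frame = base frame: x ahead of the robot, y to its left, z up, the work surface at z = 0. Lengths are in m, angles in rad, forces in N, time in s.
With the tool pointing down it reaches from about 0.3 to 0.775 m from the base axis. Payload 14.6 kg.
Tool frame: the origin (TCP) lies midway between the tips of the shut fingers; the grasp point (between the pads) lies 19 mm behind it (manip.hold_point_z is the z of the grasp point in the tool frame, in m); z points along the fingers, y is the line along which they close (so a half turn about z gives the same grasp; the last joint's range is limited). The gripper opens to 94 mm and grips with 3 to 60 N. Pads are 16 mm wide; open, the fingers measure 119 mm over their backs; the gripper's body (75 mm by 177 mm) begins 78 mm behind the grasp point.
Start: joints at [-1.387, 0.3, 1.521, -0, 1.321, -0.067], TCP at [0.136, -0.533, 0.205] pointing down, gripper open.
Joint ranges: [-3.03, 3.03], [-0.79, 2.21], [0.23, 2.52], [-1.04, 4.18], [0, 3.07], [-2.55, 2.55]. Speed limits (rad/s): [2.22, 2.22, 2.57, 3.14, 3.14, 3.14].

INTERFACE

Orientations are given as a unit quaternion [x, y, z, w].
In Python, from workcell import manip, viewer, job gives the robot as it stands.
- The arm moves only by the shell command python3 -m crank 'ROWS' [OPENING]. ROWS is JSON, a list of rows, each a list of 2 entries, a list of its own where there are three numbers: the shift along the tool's x, y, z in mm, then the turn about the tool's z in degrees. In form: [[[tx, ty, tz], yaw], ...]. A call has 1 to 20 rows; each row is the pose to reach, as a shift and turn from the pose commanded when the call began, along the tool's axes at that moment; what a row does not reach only later rows make up. A row lasts 1/10 s, in which the tool goes at most 50 mm and 8.59 degrees, less where a joint would pass 70% of its speed; a pose out of reach is approached as far as the arm can. A call with a gripper value outside its range is refused whole. OPENING is the finger opening in mm, from 0 to 94, set as the call begins (- or left out, the last holds). The fingers move at their own pace and stop on an object; the grip force is fixed at half the most. Time passes only in rows, so rows that repeat a pose let the fingers close. It gives the time, the measured TCP pose, the force, the opening and the grip force at its end, in the units of the state.
- manip.read_state(): the state, without advancing time (a new reading comes with each control period).
- viewer.snapshot(name): name is "side" or "top" or "wrist"; returns a dict with "image" (480x640x3 uint8, red, green, blue), "fx", "fy", "cx", "cy" (pixels), "dist_coeffs" ([k1, k2, p1, p2, k3] as OpenCV has them; the pictures are not rectified), "R" (3x3) and "t" (3): a world point X has camera coordinates R X + t. Camera axes: x right, y down, z forward; pixel columns grow to the right and rows downward; lengths in m; the calibration is good to about 2 mm. A picture is of the moment at which its call begins. There is no depth.
- job.job_done(): hands the job in; it is judged then, once.
The state is a dict: "time_s": time; "joints": joint angles; "qvel": joint speeds; "tau": joint torques, N m; "eef_pos": TCP position; "eef_rot": TCP orientation; "wrist_force": force on the tool from outside, world axes, zero at the start; "wrist_torque": the same for the moment, N m; "opening": finger opening in m; "gripper_force": force on a finger pad.
Only numpy, scipy, OpenCV 4.12 (cv2) and the standard library are available. Lean on these libraries where they do the work, as an engineer would, in place of code of your own. Each camera call takes 0.05 s, during which the arm holds its last target. There are 200 camera calls.

TASK

Sort the three blue change gears into their trays, each into the one whose painted silhouette has the same number of teeth, lying flat inside the rim. Before it goes into its tray, check the ten-tooth gear: seat it fully down on the bare post of the test stand, in mesh with the brass master gear, and with it there turn it either way until it has driven the master round by a sixth of a turn or a little more. Do not touch the master gear with the gripper, and leave the bottles, beaker and jars standing where they are.

Things in the scene. Friction and masses are not known exactly. Their poses are not given: they have to be found in the camera images.
- gear8_mid (a point): Loose blue 8-tooth spur gear, lying flat (mm): disc 20 thick, 78 over tips, 42 over roots; teeth 10 wide, rounded, bevelled. On it a plain round aluminium hub (grip here) 36 across, from 20 to 58 above the underside. Blind bore from below 18 across, 36 deep. 0.1-0.34 kg. Point: on the axis, half-way up (29 above underside); z up, one tooth along x.
- gear10_mid (a point): Loose blue 10-tooth spur gear, lying flat (mm): disc 20 thick, 94 over tips, 58 over roots; teeth 10 wide, rounded, bevelled. On it a plain round aluminium hub (grip here) 36 across, from 20 to 58 above the underside. Blind bore from below 18 across, 36 deep. 0.1-0.34 kg. Point: on the axis, half-way up (29 above underside); z up, one tooth along x.
- gear12_mid (a point): Loose blue 12-tooth spur gear, lying flat (mm): disc 20 thick, 110 over tips, 74 over roots; teeth 10 wide, rounded, bevelled. On it a plain round aluminium hub (grip here) 36 across, from 20 to 58 above the underside. Blind bore from below 18 across, 36 deep. 0.1-0.34 kg. Point: on the axis, half-way up (29 above underside); z up, one tooth along x.
- tray8_in (a point): Fixed round black tray for the 8-tooth gear, known by the yellow 8-tooth gear silhouette painted on its floor: inside 92 mm across, outside 100 mm across, rim 16 mm above the bench. This point is the centre of its floor, 4 mm above the bench; z is up.
- tray10_in (a point): Fixed round black tray for the 10-tooth gear, known by the yellow 10-tooth gear silhouette painted on its floor: inside 108 mm across, outside 116 mm across, rim 16 mm above the bench. This point is the centre of its floor, 4 mm above the bench; z is up.
- tray12_in (a point): Fixed round black tray for the 12-tooth gear, known by the yellow 12-tooth gear silhouette painted on its floor: inside 124 mm across, outside 132 mm across, rim 16 mm above the bench. This point is the centre of its floor, 4 mm above the bench; z is up.
- test_post (a point): Bare steel post, 14 mm across, on the white plate of the fixed mesh-test stand (mm); 32 tall, top 8 tapered to 5 across. Point: on its axis at the plate's top, 12 above the bench, where a seated gear's underside rests. z up, x points to the master gear's axis 81 away. The plate reaches 55 behind the post, 136 ahead, 53 to each side.
- master: Brass ten-tooth master gear on the stand, free to turn (drag 0.012 N m): in mm, 94 over tips, 58 over roots, 20 thick, teeth as on the blue gears, axle cap 3 higher. Origin: on its axis at its underside, level with the plate's top; z up, the red-marked tooth along x. A ten-tooth gear goes down on the post only with teeth in the master's gaps: about 3 mm (4 degrees) play each side.
- master_mark (a point): Red mark on the master gear, over one tooth, 36 mm from its axis and 20 mm above its underside.
- vial: Upright small amber bottle with white cap, 36 mm across, 100 mm tall; a bystander, loose. Origin at the centre of its underside, z up.
- bottle_l: Upright amber glass bottle, 42 mm across, 150 mm tall with black cap; a bystander, loose. Origin at the centre of its underside, z up.
- bottle_r: Upright amber glass bottle, 42 mm across, 125 mm tall with black cap; a bystander, loose. Origin at the centre of its underside, z up.
- flask: Upright bare aluminium bottle with white cap, 74 mm across, 190 mm tall; a bystander, loose. Origin at the centre of its underside, z up.
- beaker: Open glass beaker, 68 mm across, 90 mm tall; a bystander, loose. Origin at the centre of its underside, z up.
- jar: Amber jar with black lid, 56 mm across, 65 mm tall; a bystander, loose. Origin at the centre of its underside, z up.
- jar2: White jar with black lid, 56 mm across, 80 mm tall; a bystander, loose. Origin at the centre of its underside, z up.
Things that resemble listed ones, but are neither listed nor needed, are in the scene too. Leave any orange or turquoise look-alike of the part that bears gear10_mid alone.

How it is judged:
By the outcome, as a careful person would: the job done as asked, in the order asked, and still so for the second after the job is handed in, with the robot touching nothing.
It also fails if it takes over 72 s, if anything falls off the work surface, if the arm or the gripper's body presses on something with over 40 N, if the wrist force passes 120 N, or if a joint passes its speed limit or range.

## Working session

There is one attempt and no reset: what is moved stays moved. The work goes in short steps, Python scripts to look and compute and a shell command to move; the robot and the scene stay as the last step left them, time stands still between calls to the robot, and variables do not carry over. Pictures are saved under pics/ and viewed, at most 10 in all, crops included, and the job is handed in when it is done.

```bash
mkdir -p pics; ls; cat > h.py <<'E'
import numpy as np, cv2, json
from workcell import manip, viewer, job
def snap(n,f):
    s=viewer.snapshot(n); cv2.imwrite('pics/'+f+'.png',s['image'][:,:,::-1]); np.save('pics/'+f+'.npy',s,allow_pickle=True); return s
def load(f): return np.load('pics/'+f+'.npy',allow_pickle=True).item()
def K(s): return np.array([[s['fx'],0,s['cx']],[0,s['fy'],s['cy']],[0,0,1.]])
def ray(s,uv,z):
    p=cv2.undistortPoints(np.array(uv,float).reshape(-1,1,2),K(s),np.array(s['dist_coeffs'],float)).reshape(-1,2)
    R=np.array(s['R']);t=np.array(s['t']);C=-R.T@t
    d=np.c_[p,np.ones(len(p))]@R
    return C+d*((z-C[2])/d[:,2])[:,None]
def proj(s,X):
    return cv2.projectPoints(np.array(X,float).reshape(-1,1,3),cv2.Rodrigues(np.array(s['R'],float))[0],np.array(s['t'],float),K(s),np.array(s['dist_coeffs'],float))[0].reshape(-1,2)
E
python3 - <<'E'
from h import *
for n in('top','side','wrist'):
    s=snap(n,n+'0'); print(n,s['fx'],-np.array(s['R']).T@np.array(s['t']),np.array(s['R'])[2])
st=manip.read_state();print(st['eef_pos'],st['eef_rot'],manip.hold_point_z,st['time_s'])
E
```

```text
pics
top 624.0748596234006 [0.41766401 0.07089661 1.44378358] [ 0.07064149  0.00437478 -0.99749218]
side 552.9577275472894 [-0.05897926  0.63100657  0.96996437] [ 0.48064277 -0.45869262 -0.74738451]
wrist 336.98862694069857 [ 0.20762332 -0.51555392  0.38522353] [-0.24559916 -0.06261322 -0.96734722]
[ 0.13645887 -0.53261445  0.20503658] [ 9.92148141e-01  1.25067585e-01 -2.47530302e-05 -4.06935222e-04] -0.0188 0.15
```

View pics/top0.png

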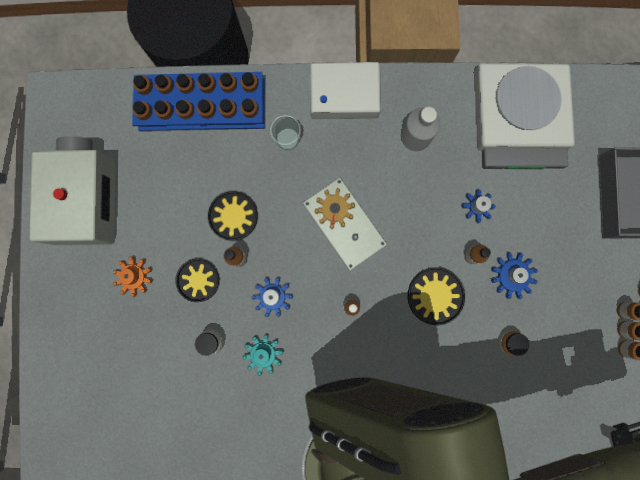

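View pics/side0.png

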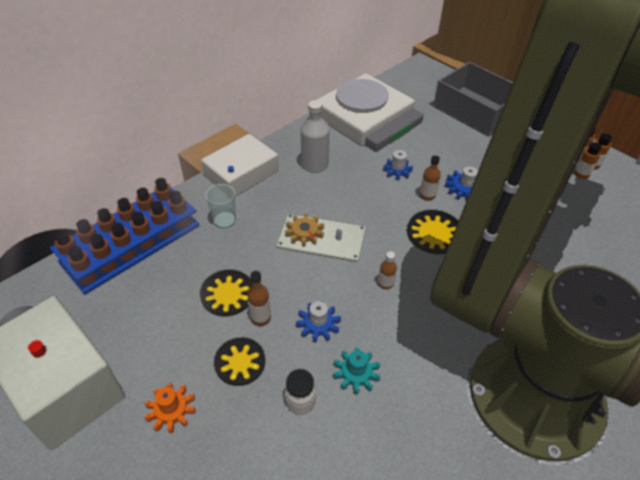

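The top view shows trays at about (233,215), (198,279) and (436,295). Blue gears are at (272,296), (478,205) and (515,275). The stand is at (345,225), with the master at (334,208) and the post at (355,237). Next I'll measure these.

```bash
cat > m.py <<'E'
from h import *
def teeth(s,mask,z,c,r0,r1):
    # fit centre, tooth count & phase via sampled boundary in world coords
    best=None
    for n in (8,10,12):
        ang=np.linspace(0,2*np.pi,360,endpoint=False)
        v=0
        for r in np.linspace(r0[n],r1[n],5):
            X=np.c_[c[0]+r*np.cos(ang),c[1]+r*np.sin(ang),0*ang+z]
            p=proj(s,X); m=cv2.remap(mask.astype(np.float32),p[:,0].astype(np.float32),p[:,1].astype(np.float32),cv2.INTER_LINEAR)[:,0]
            v=v+np.sum(m*np.exp(1j*n*ang))/360
        a=abs(v); ph=np.degrees(-np.angle(v.conjugate())/n)
        if best is None or a>best[1]: best=(n,a,ph)
    return best
R0={8:.028,10:.036,12:.044};R1={8:.035,10:.043,12:.051}
def blobs(s,mask,z,lo,box):
    out=[]
    n,l,st,c=cv2.connectedComponentsWithStats(mask.astype(np.uint8))
    for i in range(1,n):
        if st[i,4]>lo and box[0]<c[i,0]<box[1] and box[2]<c[i,1]<box[3]:
            cnt=cv2.findContours((l==i).astype(np.uint8),cv2.RETR_EXTERNAL,cv2.CHAIN_APPROX_NONE)[0][0]
            (u,v),r=cv2.minEnclosingCircle(cnt)
            out.append((c[i],(u,v),r,st[i,4],ray(s,[(u,v)],z)[0]))
    return out
E
python3 - <<'E'
from m import *
s=load('top0'); im=s['image']; hsv=cv2.cvtColor(im,cv2.COLOR_RGB2HSV); H,S,V=cv2.split(hsv)
blue=(H>100)&(H<125)&(S>130)&(V>60); yel=(H>20)&(H<32)&(S>120)&(V>60)
for nm,m,z in(('blue',blue,.018),('yel',yel,.004)):
    for b in blobs(s,m,z,150,(150,560,160,400)):
        print(nm,b[1],round(b[2],1),b[3],b[4].round(4),teeth(s,m,z,b[4],R0,R1))
print('hubs',ray(s,[(271,297),(484,203),(521,275)],.058).round(3))
print('post, master',ray(s,[(355,237)],.044).round(4),ray(s,[(334,208)],.035).round(4))
print(ray(s,[(339,179),(304,204),(351,270),(385,245)],.012).round(3))
print('by',ray(s,[(236,262),(352,312),(480,260),(519,350),(207,347)],.0).round(3))
c=[cv2.resize(im[y-40:y+40,x-50:x+50],(400,320),interpolation=cv2.INTER_CUBIC) for x,y in((345,222),(272,296))]
cv2.imwrite('pics/c1.png',np.hstack(c)[:,:,::-1])
E
```

```text
blue (478.25, 205.75) 16.3 236 [ 0.5976 -0.286   0.018 ] (8, np.float64(1.2760138784233919), np.float64(-1.9079484193868883))
blue (513.7676391601562, 275.3800964355469) 23.2 901 [ 0.4354 -0.364   0.018 ] (12, np.float64(1.435143354970827), np.float64(12.350392596659388))
blue (272.01239013671875, 296.9958801269531) 20.0 516 [0.3942 0.1922 0.018 ] (10, np.float64(1.2738540346359688), np.float64(-17.233330169140164))
yel (232.5746307373047, 215.90298461914062) 20.3 870 [0.583 0.284 0.004] (10, np.float64(1.51868192864828), np.float64(-5.698152603746312))
yel (197.63766479492188, 280.06732177734375) 16.6 526 [0.4348 0.3659 0.004 ] (8, np.float64(1.4697979219290958), np.float64(-15.714929164289018))
yel (435.630126953125, 295.72601318359375) 23.8 1224 [ 0.3916 -0.1838  0.004 ] (12, np.float64(1.486682850284083), np.float64(0.07163129250807841))
hubs [[ 0.395  0.191  0.058]
 [ 0.599 -0.289  0.058]
 [ 0.436 -0.368  0.058]]
post, master [[0.5268 0.0021 0.044 ]] [[0.5943 0.0483 0.035 ]]
[[ 0.665  0.035  0.012]
 [ 0.607  0.117  0.012]
 [ 0.454  0.011  0.012]
 [ 0.51  -0.068  0.012]]
by [[ 0.476  0.277  0.   ]
 [ 0.357  0.01   0.   ]
 [ 0.473 -0.291  0.   ]
 [ 0.262 -0.377  0.   ]
 [ 0.28   0.345  0.   ]]
```

View pics/c1.png

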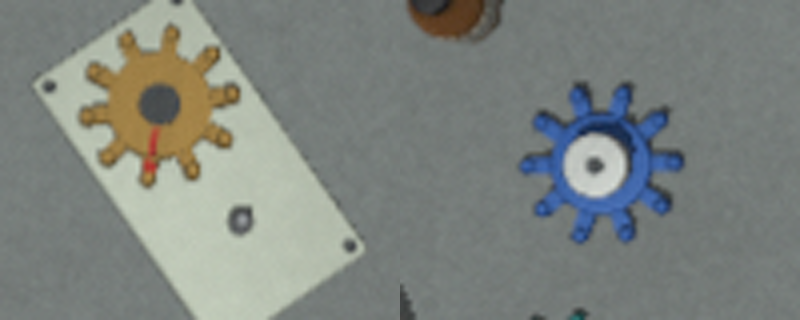

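The crop shows the master with its red mark pointing toward the bottom. The post is at about (355,237), which is 81.8 mm from the master and fits the stated 81. The teeth counts found are 8, 10 and 12, each with a matching tray. I'll start with gear 12, which is nearest.

```bash
cat >> m.py <<'E'
from scipy.spatial.transform import Rotation as Ro
def state():
    st=manip.read_state(); R=Ro.from_quat(st['eef_rot']).as_matrix()
    return np.array(st['eef_pos']),R,np.degrees(np.arctan2(R[1,0],R[0,0])),st
def go(p,th):
    q,R,t,st=state(); d=R.T@(np.array(p)-q)*1000
    dy=-(th-t); print('shift',d.round(1),'yaw',round((dy+180)%360-180,1),'th now',round(t,2),'t',st['time_s'])
E
python3 - <<'E'
from m import *
go((.4355,-.3655,.205),63)
s=load('top0'); hsv=cv2.cvtColor(s['image'],cv2.COLOR_RGB2HSV); H,S,V=cv2.split(hsv)
m=(H>8)&(H<22)&(S>110)&(V>70)
for b in blobs(s,m,.032,150,(290,380,160,260)): print(b[1],b[2],b[4],teeth(s,m,.032,b[4],R0,R1))
E
```

```text
shift [ 3.312e+02 -8.770e+01  1.000e-01] yaw -48.6 th now 14.37 t 0.15
(334.5, 208.1666717529297) 19.75554847717285 [0.59425115 0.04708509 0.032     ] (10, np.float64(1.2378671353740007), np.float64(-9.976575860936446))
```

```bash
python3 -m crank '[[[331,-88,0],-48.6],[[331,-88,0],-48.6],[[331,-88,0],-48.6],[[331,-88,0],-48.6],[[331,-88,0],-48.6],[[331,-88,0],-48.6],[[331,-88,0],-48.6],[[331,-88,0],-48.6],[[331,-88,0],-48.6],[[331,-88,0],-48.6]]' 80
python3 - <<'E'
from m import *
go((.4355,-.3655,.026),63); s=snap('wrist','w12')
E
```

```text
time_s: 1.15
eef_pos: [0.4344, -0.366, 0.2053]
eef_rot: [0.853, 0.522, -0.0, -0.0]
wrist_force: [-0.1, 0.4, -0.2]
opening: 0.08
gripper_force: 0.0
shift [  0.9   0.8 179.3] yaw -0.1 th now 62.91 t 1.15
```

View pics/w12.png

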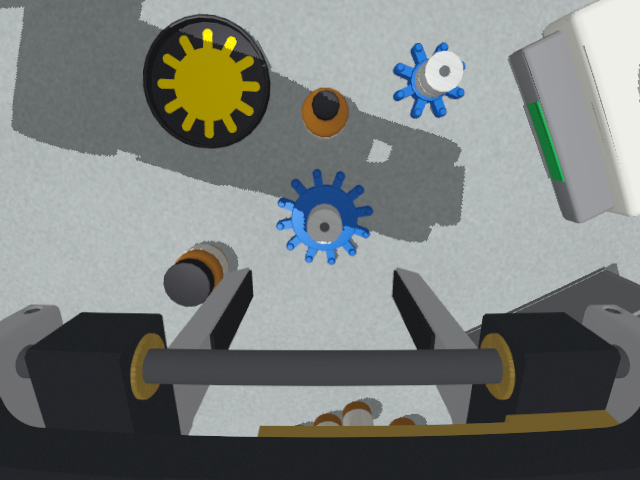

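The wrist view shows gear 12 with its hub top at about (325,226), gear 8 with hub at (445,71), tray 12 at (208,82), a bottle at (325,112), and a jar at (190,283). I'll cross-check positions.

```bash
python3 - <<'E'
from m import *
s=load('w12')
print('hubs12,8',ray(s,[(324.5,226.5),(445,71)],.058).round(4))
hsv=cv2.cvtColor(s['image'],cv2.COLOR_RGB2HSV); H,S,V=cv2.split(hsv)
for nm,m,z in(('blue',(H>100)&(H<125)&(S>130)&(V>60),.018),('yel',(H>20)&(H<35)&(S>120)&(V>60),.004)):
    for b in blobs(s,m,z,300,(0,640,0,300)): print(nm,b[1],b[2],b[4].round(4),teeth(s,m,z,b[4],R0,R1))
print('bottle, jar tops',ray(s,[(326,105)],.125),ray(s,[(190,283)],.08))
E
```

```text
hubs12,8 [[ 0.4362 -0.3686  0.058 ]
 [ 0.5995 -0.2894  0.058 ]]
blue (426.3614501953125, 80.80144500732422) 38.943458557128906 [ 0.5945 -0.2881  0.018 ] (8, np.float64(1.148793071453195), np.float64(-1.5621829390476005))
blue (323.80767822265625, 216.84616088867188) 48.676273345947266 [ 0.4366 -0.3666  0.018 ] (12, np.float64(1.4750318353948926), np.float64(12.365415683711218))
yel (208.70492553710938, 83.04098510742188) 55.10750198364258 [ 0.3926 -0.184   0.004 ] (12, np.float64(1.4697262801845017), np.float64(0.09964348518558411))
bottle, jar tops [[ 0.48508909 -0.27434149  0.125     ]] [[ 0.29501416 -0.35444886  0.08      ]]
```

```bash
python3 -m crank '[[[-0.5,2.4,50],0],[[-0.5,2.4,100],0],[[-0.5,2.4,140],0],[[-0.5,2.4,165],0],[[-0.5,2.4,179],0],[[-0.5,2.4,179],0],[[-0.5,2.4,179],0]]'
python3 -m crank '[[[0,0,0],0],[[0,0,0],0],[[0,0,0],0],[[0,0,0],0],[[0,0,0],0]]' 30
python3 -m crank '[[[0,0,-30],0],[[0,0,-80],0],[[0,0,-130],0],[[0,0,-160],0],[[0,0,-160],0]]'
python3 - <<'E'
from m import *
go((.392,-.184,.186),63);go((.392,-.184,.031),63)
E
```

```text
time_s: 1.9
eef_pos: [0.4374, -0.3677, 0.0277]
eef_rot: [0.853, 0.522, 0.0, 0.001]
wrist_force: [0.3, 0.3, -0.5]
opening: 0.0799
gripper_force: 0.0
time_s: 2.4
eef_pos: [0.4372, -0.367, 0.0266]
eef_rot: [0.853, 0.522, 0.0, 0.0]
wrist_force: [0.1, -0.5, -0.0]
opening: 0.0436
gripper_force: 0.0
time_s: 2.9
eef_pos: [0.4383, -0.3679, 0.1907]
eef_rot: [0.853, 0.522, 0.001, 0.003]
wrist_force: [0.5, 0.5, -4.5]
opening: 0.0342
gripper_force: 30.0
shift [ 142.8 -124.8    3.6] yaw -0.0 th now 62.97 t 2.9
shift [ 143.1 -125.8  158.6] yaw -0.0 th now 62.97 t 2.9
```

```bash
python3 -m crank '[[[50,-44,0],0],[[100,-87,0],0],[[143,-125,0],0],[[143,-125,0],0],[[143,-125,0],0],[[143,-125,0],0]]'
python3 - <<'E'
from m import *
s=snap('side','s12');snap('wrist','w12b'); w=load('w12b')
a=cv2.resize(s['image'],(400,300)); cv2.imwrite('pics/c2.png',np.hstack([s['image'][100:400,240:560],w['image'][60:360,160:480]])[:,:,::-1])
go((.392,-.184,.031),63); print(state()[3]['wrist_force'],state()[3]['opening'])
E
```

```text
time_s: 3.5
eef_pos: [0.3906, -0.1822, 0.1855]
eef_rot: [0.852, 0.523, -0.0, -0.0]
wrist_force: [0.7, -0.1, -2.7]
opening: 0.0336
gripper_force: 30.0
shift [-1.000e-01  1.600e+00  1.546e+02] yaw -0.1 th now 62.95 t 3.6
[-0.32427909 -0.83195384 -2.63753183] 0.034067238344998085
```

View pics/c2.png

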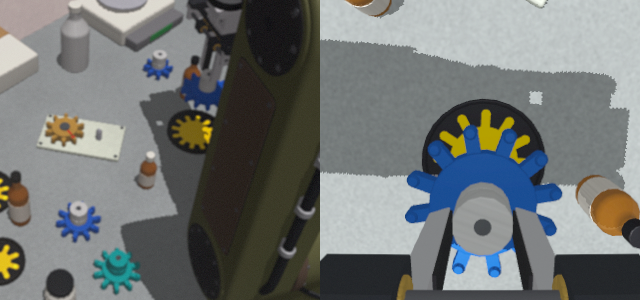

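The gear is held, with its hub top at wrist pixel about (322,288). I'll work out how low it hangs.

```bash
python3 - <<'E'
from m import *
s=load('w12b'); q,R,t,_=state()
for dz in(0.01,.015,.02,.025,.03,.035): print(dz,(R.T@(ray(s,[(322,288)],q[2]+dz)[0]-q)*1000).round(1))
E
```

```text
0.01 [  0.    0.2 -10. ]
0.015 [  2.2   0.2 -15. ]
0.02 [  4.3   0.2 -20. ]
0.025 [  6.4   0.2 -25. ]
0.03 [  8.6   0.2 -30. ]
0.035 [ 10.7   0.2 -35. ]
```

The gear was gripped near the hub's top, so it hangs low and should touch the floor at TCP z of about 0.05. I'll lower it gently.

```bash
python3 -m crank '[[[0,1.6,50],0],[[0,1.6,85],0],[[0,1.6,110],0],[[0,1.6,122],0],[[0,1.6,126],0],[[0,1.6,126],0]]'
python3 -m crank '[[[0,0,3],0],[[0,0,5],0],[[0,0,5],0]]'
python3 -m crank '[[[0,0,3],0],[[0,0,5],0],[[0,0,5],0]]'
```

```text
time_s: 4.2
eef_pos: [0.3925, -0.184, 0.0607]
eef_rot: [0.853, 0.522, 0.0, 0.0]
wrist_force: [-0.4, 0.4, -2.6]
opening: 0.034
gripper_force: 30.0
time_s: 4.5
eef_pos: [0.3934, -0.1842, 0.0577]
eef_rot: [0.853, 0.522, 0.001, 0.002]
wrist_force: [-7.1, 2.2, 20.8]
opening: 0.0347
gripper_force: 30.0
time_s: 4.8
eef_pos: [0.3934, -0.1842, 0.0531]
eef_rot: [0.853, 0.522, 0.001, 0.002]
wrist_force: [-8.1, 4.7, 27.7]
opening: 0.0352
gripper_force: 30.0
```

```bash
python3 -m crank '[[[0,0,0],0],[[0,0,0],0],[[0,0,0],0],[[0,0,0],0]]' 70
python3 -m crank '[[[0,0,-40],0],[[0,0,-80],0],[[0,0,-120],0],[[0,0,-120],0],[[0,0,-120],0]]'
python3 - <<'E'
from m import *
s=snap('wrist','w12c')
hsv=cv2.cvtColor(s['image'],cv2.COLOR_RGB2HSV); H,S,V=cv2.split(hsv)
for b in blobs(s,(H>100)&(H<125)&(S>130)&(V>60),.022,300,(0,640,0,480)): print(b[1],b[2],b[4].round(4))
cv2.imwrite('pics/c3.png',s['image'][130:430,160:480,::-1])
go((.598,-.288,.19),0)
E
```

```text
time_s: 5.2
eef_pos: [0.3924, -0.1836, 0.0506]
eef_rot: [0.853, 0.522, 0.0, 0.0]
wrist_force: [-0.0, -0.1, 0.4]
opening: 0.0639
gripper_force: 0.0
time_s: 5.7
eef_pos: [0.3924, -0.1835, 0.1706]
eef_rot: [0.853, 0.522, 0.0, 0.001]
wrist_force: [0.1, -0.1, -1.4]
opening: 0.0699
gripper_force: 0.0
(323.0655212402344, 225.38201904296875) 54.58202362060547 [ 0.3935 -0.1849  0.022 ]
(541.0, 223.0) 39.21744155883789 [ 0.5937 -0.2841  0.022 ]
shift [  0.4 231.1 -20.5] yaw 63.0 th now 62.97 t 5.75
```

View pics/c3.png

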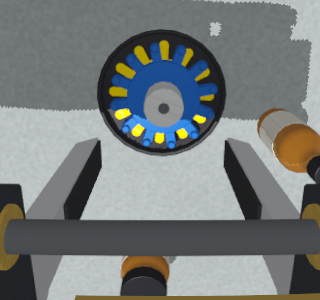

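Gear 12 sits inside tray 12, with its centre within about 1.5 mm. Gear 8 is next.

```bash
python3 -c "
from m import *
go((.5985,-.2885,.19),30)"
python3 -m crank '[[[0,50,-10],8],[[0,100,-20],16],[[0,150,-20],24],[[0,200,-20],32],[[0.4,231.5,-20],33],[[0.4,231.5,-20],33],[[0.4,231.5,-20],33],[[0.4,231.5,-20],33]]' 60
python3 - <<'E'
from m import *
s=snap('wrist','w8')
hsv=cv2.cvtColor(s['image'],cv2.COLOR_RGB2HSV); H,S,V=cv2.split(hsv)
for b in blobs(s,(H>100)&(H<125)&(S>130)&(V>60),.018,300,(0,640,0,480)): print(b[1],b[2],b[4].round(4))
m=((S<40)&(V>150)).astype(np.uint8)
# hub top: refine by circle search
u,v=proj(s,[(.5985,-.2885,.058)])[0]; x0,y0=int(u)-50,int(v)-50
g=cv2.cvtColor(s['image'],cv2.COLOR_RGB2GRAY)[y0:y0+100,x0:x0+100]
c=cv2.HoughCircles(cv2.GaussianBlur(g,(3,3),0),cv2.HOUGH_GRADIENT,1,20,param1=100,param2=15,minRadius=15,maxRadius=35)
for k in c[0][:3]: print(k, ray(s,[(k[0]+x0,k[1]+y0)],.058).round(4))
go((.5985,-.2885,.026),30)
E
```

```text
shift [ 1.000e-01  2.318e+02 -2.050e+01] yaw 33.0 th now 62.97 t 5.75
time_s: 6.55
eef_pos: [0.5979, -0.2879, 0.1897]
eef_rot: [0.966, 0.259, -0.001, -0.0]
wrist_force: [-0.4, -0.8, 1.0]
opening: 0.0601
gripper_force: 0.0
(322.14764404296875, 218.64932250976562) 35.682003021240234 [ 0.5999 -0.2877  0.018 ]
(155.0, 304.0) 40.02509307861328 [ 0.416  -0.1698  0.018 ]
[51.5 47.5 21. ] [[ 0.6019 -0.2881  0.058 ]]
shift [  0.2   0.9 164.4] yaw -0.0 th now 29.99 t 6.6
```

```bash
python3 -m crank '[[[1.7,1.2,50],0],[[1.7,1.2,100],0],[[1.7,1.2,140],0],[[1.7,1.2,158],0],[[1.7,1.2,164],0],[[1.7,1.2,164],0],[[1.7,1.2,164],0]]'
python3 -m crank '[[[0,0,0],0],[[0,0,0],0],[[0,0,0],0],[[0,0,0],0],[[0,0,0],0],[[0,0,0],0]]' 30
python3 -m crank '[[[0,0,-30],0],[[0,0,-80],0],[[0,0,-130],0],[[0,0,-179],0],[[0,0,-179],0],[[0,0,-179],0]]'
python3 - <<'E'
from m import *
go((.54,-.02,.205),70);go((.435,.366,.205),115)
E
```

```text
time_s: 7.3
eef_pos: [0.6013, -0.2888, 0.0284]
eef_rot: [0.966, 0.259, 0.001, 0.001]
wrist_force: [-0.1, -0.5, -0.7]
opening: 0.06
gripper_force: 0.0
time_s: 7.9
eef_pos: [0.6009, -0.2885, 0.0269]
eef_rot: [0.966, 0.259, 0.0, 0.0]
wrist_force: [-2.2, 1.7, 6.2]
opening: 0.0353
gripper_force: 30.0
time_s: 8.5
eef_pos: [0.6008, -0.2886, 0.2057]
eef_rot: [0.966, 0.259, 0.0, 0.0]
wrist_force: [0.4, 0.5, -1.8]
opening: 0.0356
gripper_force: 30.0
shift [  81.5 -263.1    0.5] yaw -40.0 th now 29.97 t 8.5
shift [ 1.833e+02 -6.499e+02  2.000e-01] yaw -85.0 th now 29.97 t 8.5
```

```bash
python3 -m crank '[[[14,-48,0],-7],[[27,-96,0],-14],[[41,-144,0],-21],[[54,-192,0],-28],[[68,-240,0],-35],[[81,-288,0],-42],[[95,-336,0],-49],[[108,-384,0],-56],[[122,-432,0],-63],[[135,-480,0],-70],[[149,-528,0],-77],[[162,-576,0],-82],[[173,-615,0],-85],[[183,-650,0],-85],[[183,-650,0],-85],[[183,-650,0],-85],[[183,-650,0],-85]]'
python3 - <<'E'
from m import *
s=snap('wrist','wt8')
cv2.imwrite('pics/c4.png',s['image'][:,:,::-1])
hsv=cv2.cvtColor(s['image'],cv2.COLOR_RGB2HSV); H,S,V=cv2.split(hsv)
for b in blobs(s,(H>20)&(H<35)&(S>120)&(V>60),.004,200,(0,640,0,480)): print(b[1],b[2],b[4].round(4))
go((.435,.366,.029),115)
E
```

```text
time_s: 10.2
eef_pos: [0.4346, 0.365, 0.2043]
eef_rot: [0.538, 0.843, -0.001, -0.0]
wrist_force: [-0.2, 0.1, -1.4]
opening: 0.0358
gripper_force: 30.0
(376.5, 89.5) 19.557706832885742 [0.4289 0.5113 0.004 ]
(321.9617614746094, 214.12864685058594) 34.181819915771484 [0.433  0.3652 0.004 ]
(411.0, 297.5) 23.64856719970703 [0.5762 0.3171 0.004 ]
(240.0, 368.0) 33.376739501953125 [0.4215 0.1332 0.004 ]
(404.0, 368.0) 33.376739501953125 [0.6173 0.2246 0.004 ]
(334.5, 432.5) 186.5007781982422 [0.5802 0.0898 0.004 ]
shift [  1.    0.9 175.7] yaw -0.1 th now 114.9 t 10.25
```

View pics/c4.png

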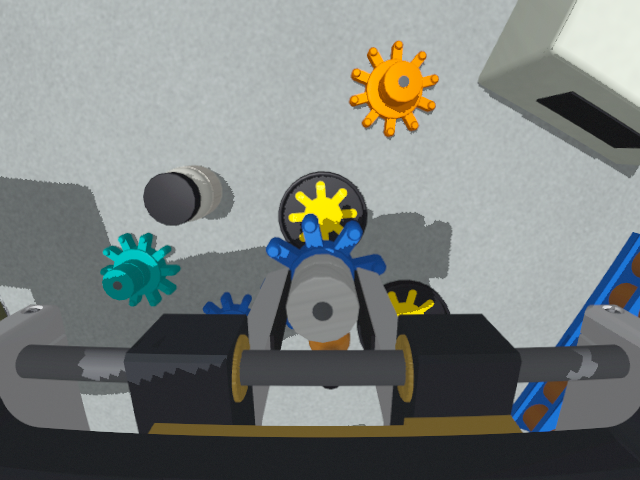

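The wrist view shows gear 8 held with its hub at (322,311), tray 8 behind it at (322,214), and the bottle clear on the −x side. I'll lower it.

```bash
python3 -c "
from m import *
s=load('wt8');q,R,_,_=state();print(R.T@(ray(s,[(322,311)],q[2]+.032)[0]-q)*1000)"
python3 -m crank '[[[1,0.9,50],0],[[1,0.9,100],0],[[1,0.9,140],0],[[1,0.9,162],0],[[1,0.9,172],0],[[1,0.9,173],0],[[1,0.9,173],0]]'
```

```text
[ -2.62597138  -0.69483157 -31.99811901]
time_s: 10.95
eef_pos: [0.4356, 0.3672, 0.0334]
eef_rot: [0.538, 0.843, 0.001, 0.0]
wrist_force: [-0.0, 0.0, -1.6]
opening: 0.0353
gripper_force: 30.0
```

```bash
python3 -m crank '[[[0,0,1.5],0],[[0,0,2],0]]'
python3 -m crank '[[[0,0,0],0],[[0,0,0],0],[[0,0,0],0],[[0,0,0],0]]' 60
python3 -m crank '[[[0,0,-40],0],[[0,0,-90],0],[[0,0,-130],0],[[0,0,-158],0],[[0,0,-158],0],[[0,0,-158],0]]'
python3 - <<'E'
from m import *
s=snap('wrist','wt8b')
hsv=cv2.cvtColor(s['image'],cv2.COLOR_RGB2HSV); H,S,V=cv2.split(hsv)
for b in blobs(s,(H>100)&(H<125)&(S>130)&(V>60),.022,800,(0,640,0,480)): print(b[1],b[2],b[4].round(4))
go((.394,.1915,.189),70)
E
```

```text
time_s: 11.15
eef_pos: [0.4354, 0.3675, 0.0313]
eef_rot: [0.538, 0.843, 0.001, 0.0]
wrist_force: [0.1, -0.3, -0.9]
opening: 0.0352
gripper_force: 30.0
time_s: 11.55
eef_pos: [0.435, 0.3673, 0.0306]
eef_rot: [0.538, 0.843, 0.0, 0.0]
wrist_force: [0.0, 0.1, -0.4]
opening: 0.0595
gripper_force: 0.0
time_s: 12.15
eef_pos: [0.4349, 0.3673, 0.1884]
eef_rot: [0.538, 0.843, 0.0, 0.0]
wrist_force: [-1.1, 0.9, 0.4]
opening: 0.0601
gripper_force: 0.0
(322.6428527832031, 222.7857208251953) 36.814727783203125 [0.4356 0.3655 0.022 ]
(618.0, 272.0) 38.27541732788086 [0.7685 0.4574 0.022 ]
shift [-142.  -111.    -1.3] yaw 45.0 th now 114.97 t 12.2
```

Gear 8 is in tray 8, within 1 mm of its centre. Next is gear 10.

```bash
python3 -m crank '[[[-39,-31,-1],8],[[-78,-62,-1],16],[[-117,-92,-1],24],[[-142,-111,-1],32],[[-142,-111,-1],40],[[-142,-111,-1],45],[[-142,-111,-1],45],[[-142,-111,-1],45]]'
cat >> m.py <<'E'
def gearfit(s,mask,z,n,c0,rr=(.034,.045)):
    from scipy.optimize import minimize
    r=np.linspace(.030,.052,12); a=np.linspace(0,2*np.pi,360,endpoint=False)
    Rr,A=np.meshgrid(r,a); mf=cv2.GaussianBlur(mask.astype(np.float32),(0,0),1)
    tip={8:.039,10:.047,12:.055}[n]
    def cost(p):
        x,y,ph=p; d=(A-ph+np.pi/n)%(2*np.pi/n)-np.pi/n
        T=((np.abs(d*Rr)<.005)&(Rr<tip)).astype(float)
        uv=proj(s,np.c_[(x+Rr*np.cos(A)).ravel(),(y+Rr*np.sin(A)).ravel(),np.full(A.size,z)]).astype(np.float32)
        m=cv2.remap(mf,uv[:,:1],uv[:,1:],cv2.INTER_LINEAR).reshape(A.shape)
        return ((m-T)**2).mean()
    best=min((minimize(cost,[c0[0],c0[1],np.radians(p0)],method='Nelder-Mead',options=dict(initial_simplex=[[c0[0],c0[1],np.radians(p0)],[c0[0]+.003,c0[1],np.radians(p0)],[c0[0],c0[1]+.003,np.radians(p0)],[c0[0],c0[1],np.radians(p0+5)]])) for p0 in np.arange(0,360/n,6)),key=lambda o:o.fun)
    return best.x[:2].round(4),round(np.degrees(best.x[2])%(360/n),2),round(best.fun,3)
E
python3 - <<'E'
from m import *
s=snap('wrist','w10')
def msk(s,lo,hi):
    H,S,V=cv2.split(cv2.cvtColor(s['image'],cv2.COLOR_RGB2HSV)); return (H>lo)&(H<hi)&(S>110)&(V>60)
print('w10',gearfit(s,msk(s,100,125),.017,10,(.394,.192)))
t=load('top0'); print('top10',gearfit(t,msk(t,100,125),.017,10,(.394,.192)))
print('topmaster',gearfit(t,msk(t,8,22),.029,10,(.594,.047)))
g=cv2.cvtColor(s['image'],cv2.COLOR_RGB2GRAY); u,v=proj(s,[(.394,.1915,.058)])[0]; x0,y0=int(u)-50,int(v)-50
c=cv2.HoughCircles(cv2.GaussianBlur(g[y0:y0+100,x0:x0+100],(3,3),0),cv2.HOUGH_GRADIENT,1,20,param1=100,param2=15,minRadius=15,maxRadius=35)
for k in c[0][:3]: print(k, ray(s,[(k[0]+x0,k[1]+y0)],.058).round(4))
go((.394,.1915,.026),70)
E
```

```text
time_s: 13.0
eef_pos: [0.394, 0.1916, 0.1886]
eef_rot: [0.818, 0.575, -0.001, -0.0]
wrist_force: [-0.0, 0.0, 0.2]
opening: 0.0595
gripper_force: 0.0
w10 (array([0.3947, 0.1918]), np.float64(18.53), np.float64(0.036))
top10 (array([0.3953, 0.1921]), np.float64(18.55), np.float64(0.062))
topmaster (array([0.5949, 0.0469]), np.float64(26.46), np.float64(0.081))
[52.5 47.5 21. ] [[0.3964 0.1939 0.058 ]]
[12.5 44.5 27.3] [[0.3619 0.2095 0.058 ]]
shift [-1.000e-01  2.000e-01  1.628e+02] yaw 0.1 th now 70.14 t 13.05
```

```bash
python3 -m crank '[[[1,1,50],0],[[1,1,100],0],[[1,1,140],0],[[1,1,157],0],[[1,1,163],0],[[1,1,163],0],[[1,1,163],0]]'
python3 -m crank '[[[0,0,0],0],[[0,0,0],0],[[0,0,0],0],[[0,0,0],0],[[0,0,0],0],[[0,0,0],0]]' 30
python3 -m crank '[[[0,0,-30],0],[[0,0,-80],0],[[0,0,-110],0],[[0,0,-110],0],[[0,0,-110],0]]'
python3 - <<'E'
from m import *
go((.42,-.02,.136),70);go((.48,-.03,.136),76)
q,R,t,_=state();s=snap('wrist','w10b')
x0,y0=270,260
g=cv2.cvtColor(s['image'],cv2.COLOR_RGB2GRAY)
c=cv2.HoughCircles(cv2.GaussianBlur(g[230:370,250:400],(3,3),0),cv2.HOUGH_GRADIENT,1,20,param1=100,param2=15,minRadius=25,maxRadius=50)
for k in c[0][:3]: print(k, (R.T@(ray(s,[(k[0]+250,k[1]+230)],q[2]+.032)[0]-q)*1000).round(1))
E
```

```text
time_s: 13.75
eef_pos: [0.3961, 0.1926, 0.0274]
eef_rot: [0.819, 0.574, 0.001, 0.0]
wrist_force: [-0.5, -0.6, 0.0]
opening: 0.0602
gripper_force: 0.0
time_s: 14.35
eef_pos: [0.3957, 0.1924, 0.0268]
eef_rot: [0.819, 0.573, 0.0, 0.0]
wrist_force: [-2.7, -0.8, 6.7]
opening: 0.0357
gripper_force: 30.0
time_s: 14.85
eef_pos: [0.3954, 0.1922, 0.1361]
eef_rot: [0.819, 0.573, 0.0, 0.0]
wrist_force: [0.4, 0.1, -2.5]
opening: 0.0357
gripper_force: 30.0
shift [-1.909e+02  9.580e+01  1.000e-01] yaw -0.0 th now 69.97 t 14.85
shift [-1.798e+02  1.556e+02  1.000e-01] yaw -6.0 th now 69.97 t 14.85
[70.5 65.5 43.6] [  5.2  -0.4 -32. ]
```

```bash
python3 -c "
from m import *
go((.5126,-.056,.136),75.6)"
python3 -m crank '[[[-39,45,0],-1],[[-78,90,0],-3],[[-117,135,0],-5],[[-160,180,0],-5.6],[[-193,194,0],-5.6],[[-193,194,0],-5.6],[[-193,194,0],-5.6],[[-193,194,0],-5.6],[[-193,194,0],-5.6]]'
python3 - <<'E'
from m import *
print(state()[0],state()[2]); s=snap('wrist','wp'); cv2.imwrite('pics/c5.png',s['image'][:,:,::-1])
def msk(s,lo,hi):
    H,S,V=cv2.split(cv2.cvtColor(s['image'],cv2.COLOR_RGB2HSV)); return (H>lo)&(H<hi)&(S>110)&(V>60)
print('master',gearfit(s,msk(s,8,22),.029,10,(.5945,.047)))
print('pred post top',proj(s,[(.527,.002,.044),(.527,.002,.012)]))
E
```

```text
shift [-192.8  195.5   -0.7] yaw -5.6 th now 69.97 t 14.9
time_s: 15.8
eef_pos: [0.5112, -0.0546, 0.1355]
eef_rot: [0.79, 0.613, -0.001, -0.001]
wrist_force: [0.4, 0.1, -0.8]
opening: 0.0358
gripper_force: 30.0
[ 0.51118872 -0.05460753  0.13552533] 75.61684658102378
master (array([0.5926, 0.0443]), np.float64(26.0), np.float64(0.218))
pred post top [[323.58126462 167.62356166]
 [323.50823323 165.78803911]]
```

View pics/c5.png

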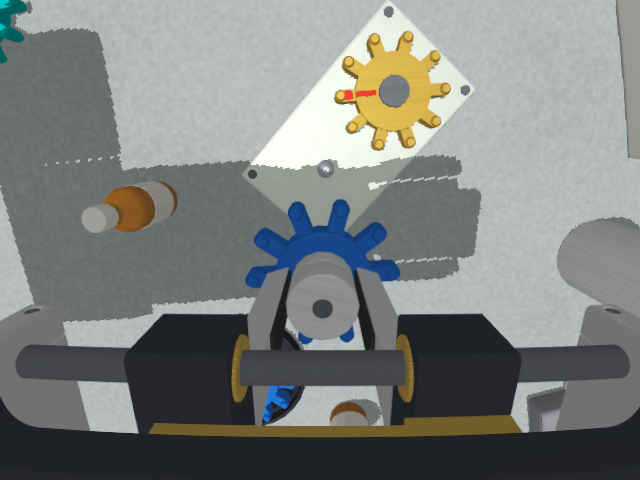

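The wrist view shows the post at (326,169), the master's cap at (395,91), and its red mark at (345,95). I'll refit both, along with the held gear's phase.

```bash
python3 - <<'E'
from m import *
s=load('wp'); H,S,V=cv2.split(cv2.cvtColor(s['image'],cv2.COLOR_RGB2HSV))
m=(((H>8)&(H<32)&(S>90)&(V>60))|((H<6)&(S>150))); m[200:]=0
f=gearfit(s,m,.029,10,(.594,.047)); print('master',f)
print('cap',ray(s,[(395,91)],.035).round(4)); P=ray(s,[(326,168.5)],.043)[0]; print('post',P.round(4))
for M in (f[0],(.5947,.0470)):
  phi=np.degrees(np.arctan2(M[1]-P[1],M[0]-P[0])); print(np.hypot(*(np.array(M)-P[:2])),phi,'g',(2*phi+198-f[1])%36)
q,R,t,_=state(); mb=(H>100)&(H<125)&(S>110)&(V>50)
print('held',gearfit(s,mb,q[2]-.009,10,q[:2]),q[:2],t)
E
```

```text
master (array([0.5942, 0.0453]), np.float64(25.53), np.float64(0.055))
cap [[0.5958 0.0452 0.035 ]]
post [0.5287 0.0008 0.043 ]
0.07919661189244462 34.18094995796673 g 24.831899915933462
0.08057318035996235 34.981286449587245 g 26.43257289917446
held (array([ 0.5115, -0.0542]), np.float64(24.56), np.float64(0.163)) [ 0.51131413 -0.05449769] 75.63898667289845
```

The target tooth phase is about 24.5°, so the tool goes to θ = 76. I'll move over the post and lower.

```bash
python3 -c "
from m import *
go((.528,.0015,.078),76)"
python3 -m crank '[[[30,0.5,0],-0.4],[[50,0.5,0],-0.4],[[58,0.5,10],-0.4],[[58.5,0.5,35],-0.4],[[58.5,0.5,52],-0.4],[[58.5,0.5,57],-0.4],[[58.5,0.5,57],-0.4],[[58.5,0.5,57],-0.4]]'
python3 -c "
from m import *
go((.528,.0015,.038),76)"
```

```text
shift [58.4  2.3 57.8] yaw -0.4 th now 75.64 t 15.85
time_s: 16.65
eef_pos: [0.5271, 0.001, 0.0801]
eef_rot: [0.788, 0.616, 0.0, 0.0]
wrist_force: [0.6, 0.8, -2.1]
opening: 0.0357
gripper_force: 30.0
shift [ 0.7  0.7 42.1] yaw -0.0 th now 75.98 t 16.65
```

```bash
python3 -m crank '[[[0.7,0.7,6],0],[[0.7,0.7,12],0],[[0.7,0.7,17],0],[[0.7,0.7,20],0],[[0.7,0.7,20],0]]'
python3 -m crank '[[[0,0,3],0],[[0,0,6],0],[[0,0,8],0],[[0,0,8],0]]'
```

```text
time_s: 17.15
eef_pos: [0.5274, 0.0016, 0.0589]
eef_rot: [0.788, 0.615, -0.0, -0.0]
wrist_force: [-0.0, 0.2, -2.2]
opening: 0.0355
gripper_force: 30.0
time_s: 17.55
eef_pos: [0.5275, 0.0016, 0.0511]
eef_rot: [0.788, 0.615, -0.0, -0.0]
wrist_force: [0.3, -0.7, -1.7]
opening: 0.0358
gripper_force: 30.0
```

```bash
python3 -m crank '[[[0,0,4],0],[[0,0,7],0],[[0,0,10],0],[[0,0,10],0]]'
python3 -m crank '[[[0,0,1.5],0],[[0,0,3],0],[[0,0,3],0]]'
```

```text
time_s: 17.95
eef_pos: [0.5274, 0.0016, 0.0409]
eef_rot: [0.788, 0.615, -0.0, -0.0]
wrist_force: [-0.5, -1.0, -2.3]
opening: 0.0358
gripper_force: 30.0
time_s: 18.25
eef_pos: [0.5278, 0.0015, 0.0389]
eef_rot: [0.788, 0.615, 0.0, 0.0]
wrist_force: [-2.5, 1.1, 3.4]
opening: 0.0359
gripper_force: 30.0
```

Seated: contact at 0.0389, where 0.0388 was expected. Now I'll turn it.

```bash
python3 -m crank '[[[0,0,0],4],[[0,0,0],9],[[0,0,0],14],[[0,0,0],19],[[0,0,0],24],[[0,0,0],29],[[0,0,0],34],[[0,0,0],39],[[0,0,0],40]]'
python3 -m crank '[[[0,0,0],5],[[0,0,0],10],[[0,0,0],15],[[0,0,0],20],[[0,0,0],25],[[0,0,0],30],[[0,0,0],34],[[0,0,0],36],[[0,0,0],36]]'
python3 - <<'E'
from m import *
print(state()[2]); s=snap('top','tt'); snap('wrist','wt')
H,S,V=cv2.split(cv2.cvtColor(s['image'],cv2.COLOR_RGB2HSV))
red=((H<5)|(H>175))&(S>150)&(V>70); red[:180]=0; red[260:]=0; red[:,:290]=0; red[:,400:]=0
ys,xs=np.nonzero(red); print(len(xs)); 
if len(xs):
    p=ray(s,[(xs.mean(),ys.mean())],.032)[0]; print(p,np.degrees(np.arctan2(p[1]-.0465,p[0]-.5945)))
t=load('top0');H,S,V=cv2.split(cv2.cvtColor(t['image'],cv2.COLOR_RGB2HSV))
red=((H<5)|(H>175))&(S>150)&(V>70); red[:180]=0; red[260:]=0; red[:,:290]=0; red[:,400:]=0
ys,xs=np.nonzero(red);p=ray(t,[(xs.mean(),ys.mean())],.032)[0]; print(p,np.degrees(np.arctan2(p[1]-.0465,p[0]-.5945)))
cv2.imwrite('pics/c6.png',np.hstack([cv2.resize(s['image'][170:270,290:410],(400,333)),load('wt')['image'][0:333,150:550]])[:,:,::-1])
E
```

```text
time_s: 19.15
eef_pos: [0.528, 0.0016, 0.0389]
eef_rot: [0.951, 0.308, 0.0, 0.0]
wrist_force: [-0.9, -0.1, 3.9]
opening: 0.0359
gripper_force: 30.0
time_s: 20.05
eef_pos: [0.528, 0.0016, 0.0389]
eef_rot: [1.0, 0.0, 0.001, 0.0]
wrist_force: [0.1, -0.1, 5.0]
opening: 0.0357
gripper_force: 30.0
0.03690596419313922
0
[0.56636738 0.05204024 0.032     ] 168.85912640192404
```

View pics/c6.png

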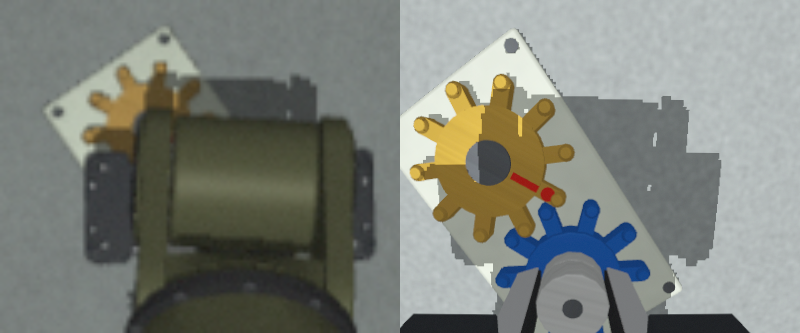

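The mark has moved from about 169.5° to the lower right of the cap, at full-frame pixel (296,192). I'll compute the turn.

```bash
python3 - <<'E'
from m import *
s=load('wt'); H,S,V=cv2.split(cv2.cvtColor(s['image'],cv2.COLOR_RGB2HSV))
m=(((H>8)&(H<32)&(S>90)&(V>40))|((H<6)&(S>150)))&(V>40); m[:,330:]=0;m[260:]=0
f=gearfit(s,m,.029,10,(.594,.047)); print(f)
p=ray(s,[(298,195),(265,177)],.032); c=ray(s,[(238,162)],.035)[0]
for k in p: print(np.degrees(np.arctan2(*(k-c)[[1,0]]))%360)
go((.528,.0015,.136),0)
E
```

```text
(array([0.5952, 0.0451]), np.float64(25.49), np.float64(0.056))
240.17717046462832
239.00159591436108
shift [  0.1   0.1 -97.1] yaw 0.1 th now 0.09 t 20.15
```

The master turned about 72°, more than the 60° needed. I'll lift straight up and go to tray 10.

```bash
python3 -m crank '[[[0,0,-15],0],[[0,0,-35],0],[[0,0,-70],0],[[0,0,-115],0],[[0,0,-150],0],[[0,0,-166],0],[[0,0,-166],0]]'
python3 -c "
from m import *
go((.583,.284,.205),0)"
python3 -m crank '[[[10,-48,0],0],[[20,-96,0],0],[[30,-144,0],0],[[40,-192,0],0],[[50,-235,0],0],[[54,-265,0],0],[[55,-282.5,0],0],[[55,-282.5,0],0],[[55,-282.5,0],0],[[55,-282.5,0],0]]'
python3 - <<'E'
from m import *
s=snap('wrist','wt10')
H,S,V=cv2.split(cv2.cvtColor(s['image'],cv2.COLOR_RGB2HSV))
for b in blobs(s,(V<55)&(S<90),.016,500,(200,440,60,330)): print('rim',b[1],b[2],b[4].round(4))
for b in blobs(s,(H>20)&(H<35)&(S>120)&(V>60),.004,300,(0,640,0,340)): print(b[1],b[2],b[4].round(4))
print('held z: floor contact TCP .0388-.008=.0308'); go((.583,.284,.033),0)
E
```

```text
time_s: 20.85
eef_pos: [0.5283, 0.0015, 0.2063]
eef_rot: [1.0, 0.001, 0.002, 0.0]
wrist_force: [0.5, 0.3, -2.1]
opening: 0.0359
gripper_force: 30.0
shift [  55.1 -282.4    1.4] yaw 0.1 th now 0.07 t 20.85
time_s: 21.85
eef_pos: [0.5829, 0.2827, 0.2042]
eef_rot: [1.0, -0.001, -0.0, 0.0]
wrist_force: [0.2, -0.5, -2.8]
opening: 0.0357
gripper_force: 30.0
rim (327.0, 202.5) 48.65449142456055 [0.6003 0.276  0.016 ]
rim (282.0, 310.5) 40.11555862426758 [0.4699 0.3299 0.016 ]
rim (362.0, 310.5) 40.11555862426758 [0.4697 0.2337 0.016 ]
(535.2635498046875, 208.16151428222656) 44.52726745605469 [0.5922 0.0318 0.004 ]
(323.0254211425781, 198.02542114257812) 29.71686553955078 [0.6036 0.2803 0.004 ]
held z: floor contact TCP .0388-.008=.0308
shift [ 1.000e-01 -1.300e+00  1.715e+02] yaw -0.1 th now -0.1 t 21.9
```

```bash
python3 -m crank '[[[0,-0.8,50],0],[[0,-0.8,100],0],[[0,-0.8,140],0],[[0,-0.8,160],0],[[0,-0.8,169],0],[[0,-0.8,171.5],0],[[0,-0.8,173.5],0],[[0,-0.8,173.5],0]]'
python3 -m crank '[[[0,0,0],0],[[0,0,0],0],[[0,0,0],0],[[0,0,0],0]]' 60
python3 -m crank '[[[0,0,-40],0],[[0,0,-90],0],[[0,0,-140],0],[[0,0,-180],0],[[0,0,-180],0],[[0,0,-180],0]]'
python3 -m crank '[[[-10,50,0],0],[[-20,100,0],0],[[-40,150,0],0],[[-60,200,0],0],[[-100,240,0],0],[[-130,280,0],0],[[-130,330,0],0],[[-130,380,0],0],[[-130,430,0],0],[[-130,480,0],0],[[-130,520,0],0],[[-130,560,0],0],[[-130,560,0],0],[[-130,560,0],0]]'
python3 - <<'E'
from m import *
s=snap('side','sf'); t=snap('top','tf'); w=load('wt10'); print(state()[0],state()[3]['time_s'])
H,S,V=cv2.split(cv2.cvtColor(t['image'],cv2.COLOR_RGB2HSV))
for b in blobs(t,(H>100)&(H<125)&(S>130)&(V>60),.022,150,(150,560,160,400)): print(b[1],b[2],b[4].round(4))
cv2.imwrite('pics/c7.png',np.hstack([cv2.resize(t['image'],(400,300)),cv2.resize(s['image'],(400,300))])[:,:,::-1])
E
```

```text
time_s: 22.7
eef_pos: [0.5834, 0.2849, 0.0322]
eef_rot: [1.0, -0.0, 0.001, -0.0]
wrist_force: [-0.4, -0.6, -1.9]
opening: 0.0358
gripper_force: 30.0
time_s: 23.1
eef_pos: [0.5829, 0.2849, 0.0313]
eef_rot: [1.0, -0.0, 0.0, -0.0]
wrist_force: [0.1, -0.9, 0.2]
opening: 0.0597
gripper_force: 0.0
time_s: 23.7
eef_pos: [0.5829, 0.2849, 0.2114]
eef_rot: [1.0, -0.0, 0.001, -0.0]
wrist_force: [-0.6, -0.3, -1.3]
opening: 0.0602
gripper_force: 0.0
time_s: 25.1
eef_pos: [0.4518, -0.2751, 0.2092]
eef_rot: [1.0, -0.001, -0.001, -0.001]
wrist_force: [-0.1, 0.1, -0.1]
opening: 0.06
gripper_force: 0.0
[ 0.45235921 -0.27398572  0.21010901] 25.2
(231.0, 215.0) 20.24855613708496 [0.5831 0.2849 0.022 ]
(196.9394989013672, 279.1761474609375) 16.30695152282715 [0.4367 0.3638 0.022 ]
(437.2345275878906, 295.60577392578125) 23.64649772644043 [ 0.3922 -0.1843  0.022 ]
```

View pics/c7.png

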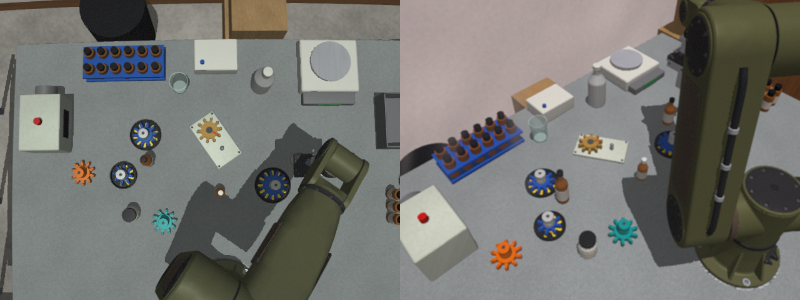

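All three gears sit centred in their trays, within about 3 mm. The bystanders I can see are standing where they were, and the arm is clear of everything.

```bash
python3 -c "
from workcell import job
print(job.job_done())"
```

```text
the job is handed in; nothing more can be done
None
```

The job is handed in at about 25 s: all three gears lie flat in their matching trays, and before its tray the ten-tooth gear was seated on the post and drove the master round about 72°.

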